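Load the bench steriliser and latch its lid

TASK

Lift the wire basket with its two glass dishes, hang it in the steriliser chamber with both of its end pins down in the two upturned hooks, and let go of it. Then bring the lid down over it and press the lid home, gently, until the catch snaps over and holds it shut against the rubber seal. Do not slam or force the lid, do not bang or force the basket, keep the dishes in it, and leave the wash bottle, the beaker and the tape roll where they are.

Things in the scene. Friction and masses are not known exactly. Their poses are not given: they have to be found in the camera images.
- steri: Bench steriliser, fixed to the worktop: white box 170 (x) x 250 (y) x 115 mm high, open chamber in its top 124 (x) x 200 (y) mm with floor at z = 23 mm, lid hinged on its far (+x) side. Origin: centre of its underside on the worktop; its x points from the front (grip lip, catch, dial) to the hinge, y to its left, z up. A black rubber seal stands 8 mm above the rim.
- hook_left (a point): Where the centre of a basket pin lies when seated in the hook on the chamber's left end wall: (0, 84, 102) mm in steri. Each hook is a steel U, 18 mm long along y (from 82 to 100 mm off the middle), 13 mm inside at the mouth, 11 mm at the floor, prong tops 9.5 mm above this point. The pin drops in from straight above.
- hook_right (a point): The same on the right end wall: (0, -84, 102) mm in steri.
- basket: Loose wire basket 84 (x) x 146 (y) x 34 mm high, 0.35 kg, with two dishes in it. Origin: centre of its underside; y is its long axis. A steel strap at each end rises to a round end pin (8 mm diameter) that sticks out along y to 95 mm from the middle, axis 62 mm above the underside; over it spans a bail handle with a straight black grip along y at the top. Hung, its underside is 40 mm above the worktop. It may hang either way round, and swings freely about the pins.
- basket_grip (a point): Centre of the basket's black handle grip: (0, 0, 102.5) mm in basket. The grip is 62 mm long (y), 10 mm thick (x), 15 mm high (z); pinch it across x from above.
- pin_a (a point): Point on the axis of the basket's +y end pin, (0, 84, 62) mm in basket.
- pin_b (a point): Point on the axis of the basket's -y end pin, (0, -84, 62) mm in basket.
- dish_a: Loose glass petri dish, 62 mm across, 14 mm high, in the basket's +y half. Origin: centre of its underside.
- dish_b: The other petri dish, in the -y half.
- lid (a joint): Lid angle in rad: 0 = shut, 1.57 = upright, 1.95 = fully open; about 0.009 when held by the catch. A stiff hinge: the lid stays wherever it is left and takes 1 to 4 N at the lip to swing. From about 0.09 rad down it meets the catch (some 10 N at the lip), below 0.035 the springy seal; the catch snaps at about 14 N. Not caught, it springs back to about 0.03. Rigid stop at -0.006.
- lid_hinge (a point): Middle of the lid's hinge line, which runs along steri's y at (85, 0, 117) mm in steri.
- lid_lip (a point): Middle of the outer face of the lid's black grip lip, 187 mm from the hinge line. The lip spans 170 to 201 mm from the hinge line, is 100 mm wide (y), 10 mm thick (below this face). Lid shut: face level, 153 mm above the worktop, 36 mm above the hinge line; the flat dome top is 7 to 9 mm higher. Axes turn with the lid: x from lip to hinge, z out of the face. Lid open: the lip is the top edge, free to be pinched from above.
- catch (a joint): Angle of the sprung catch on the steriliser's front below the lip, in rad: 0 at rest and when latched; pushed outward to about 0.1 while the lid's keeper rod passes its nose, then it snaps back.
- wash_bottle: Bystander: white squeeze bottle with a blue cap and bent spout, 60 x 92 x 192 mm. Origin: centre of its underside.
- beaker: Bystander: beaker, about 100 mm wide, 121 mm high. Origin: centre of its underside.
- tape: Bystander: roll of brown tape lying flat, 96 mm across, 25 mm high. Origin: centre of its underside.
Mind the look-alikes: they are no part of the job. Leave any brown or green look-alike of the dish_b alone.

How it is judged (in metres and radians):
On the way, in this order (a step that is already met when the one before it is completed fails the run):
1. the basket hangs by both pins in the hooks, let go, with the lid still open (((distance between pin_a and hook_left below 0.01 m and distance between pin_b and hook_right below 0.01 m) or (distance between pin_a and hook_right below 0.01 m and distance between pin_b and hook_left below 0.01 m)) and contact force between each of the fingers, the arm and basket below 0.2 N and value of joint lid above 0.3 rad), for 0.2 s.
2. the lid is down and the catch has snapped over it (value of joint lid below 0.016 rad and value of joint catch below 0.03 rad), for 0.2 s.
At the end, for the whole second after the job is handed in: The lid is shut and held by the catch (lid below 0.016 rad, catch below 0.03 rad), the basket hangs still with each pin within 10 mm of its hook seat, and both dishes lie in the basket (all of step 2 and ((distance between pin_a and hook_left below 0.01 m and distance between pin_b and hook_right below 0.01 m) or (distance between pin_a and hook_right below 0.01 m and distance between pin_b and hook_left below 0.01 m)) and z of dish_a in the frame of basket between -0.003 and 0.022 m and horizontal distance between each of dish_a, dish_b and basket below 0.075 m and z of dish_b in the frame of basket between -0.003 and 0.022 m and linear speed of basket below 0.03 m/s); the robot touches nothing.
It fails at once if the lid is pressed with more than 40 N in its last 0.3 rad (value of joint lid below 0.3 rad and contact force between any of the fingers, the arm and lid above 40 N).
It fails at once if the lid slams (faster than 1.5 rad/s in the last 0.2 rad) (value of joint lid below 0.2 rad and velocity of joint lid below -1.5 rad/s).
It fails at once if the basket is banged or forced against the steriliser (over 30 N) (contact force between basket and steri above 30 N).
It fails at once if a bystander is shifted by more than 30 mm (distance of any of wash_bottle, beaker, tape from where it was at the start of the episode above 0.03 m).
It also fails if it takes over 69 s, if anything falls off the work surface, if the arm or the gripper's body presses on something with over 40 N, if the wrist force passes 120 N, or if a joint passes its speed limit or range.

ROBOT

A 6-joint arm with a two-finger parallel gripper is mounted at the origin on a cart in front of the work surface, level with it; the furniture and walls round the work are solid. World frame = base frame: x ahead of the robot, y to its left, z up, the work surface at z = 0. Lengths are in mm, angles in rad, forces in N, time in s.
With the tool pointing down it reaches from about 325 to 875 mm from the base axis. Payload 4.4 kg.
Tool frame: the origin (TCP) lies at the centre of the arm's flange, where the gripper is bolted on; the fingertips stand 173 mm ahead of it and the grasp point (between the pads) lies 155 mm ahead of it (tcp_to_tips is the distance from the TCP to the fingertips, in mm); z points along the fingers, y is the line along which they close (so a half turn about z gives the same grasp; the last joint's range is limited). The gripper opens to 85 mm and grips with 20 to 120 N. Pads are 22 mm wide; open, the fingers measure 114 mm over their backs; the gripper's body (76 mm by 85 mm) begins 54 mm behind the grasp point. The pads swing forward as they close: fully open they stand 13 mm farther back than shut.
Start: joints at [1.177, 0.207, 1.542, -0, 1.393, -0.15], TCP at [138.811, 557.997, 404.682] pointing down, gripper open.
Joint ranges: [-2.73, 2.73], [-0.86, 2.22], [0.23, 2.46], [-1.11, 4.25], [0.08, 2.63], [-2.82, 2.82]. Speed limits (rad/s): [2.79, 2.79, 3.14, 3.14, 3.14, 3.14].

INTERFACE

Orientations are given as a rotation vector (axis times angle).
In Python, from workcell import * gives the robot as it stands. The module is installed in compiled form; this text tells all that it offers.
- The arm moves only by the tool send_rows, never from a script. Its argument "series" is a list of rows, each a list of 7 numbers: the shift along the tool's x, y, z in cm, then the turn, a rotation vector about the tool's x, y, z in rad, then the opening in per cent of the stroke, from 0 (shut) to 100 (fully open). In form: [[x, y, z, ax, ay, az, fingers], ...]. A call has exactly 5 rows; each row shifts and turns the commanded pose from where the row before left it, along the tool's axes as they then stand; what a row does not reach is not made up. A row lasts 1/8 s, in which the tool goes at most 62.5 mm and 10.7 degrees, less where a joint would pass 70% of its speed; a pose out of reach is approached as far as the arm can. A call with a gripper value outside its range is refused whole. The fingers move at their own pace and stop on an object; "newtons" is the grip in N (left out, the last holds). Time passes only in rows, so rows that do not move let the fingers close, or fill a call up. It gives the time, the measured TCP pose, the force, the opening and the grip force at its end, in the units of the state.
- read_state(): the state, without advancing time (a new reading comes with each control period).
- grab_frame(name): name is "scene" or "side" or "wrist"; returns the picture (480x640x3 uint8, red, green, blue); there is no depth.
- get_calibration(name): a dict with "fx", "fy", "cx", "cy" (pixels), "origin" and "attitude" of the camera in the world. Camera axes: x right, y down, z forward; pixel columns grow to the right and rows downward; lengths in mm; the calibration is good to about 2 mm. A picture is of the moment at which its call begins: read the wrist's pose just before it. get_calibration takes no time and is no camera call; for the wrist camera it gives the pose at the moment of the call.
- job_done(): hands the job in; it is judged then, once.
Trained networks look in the newest picture that a camera, given by its name, has taken for a name from the list of things; names that differ only in an ending like _2 or _b are one class to them, and where a whole thing is asked for, a point or a joint stands for the part that bears it (a point fixed in the world has none). Each returns a list of dicts, best first, with "conf" (0 to 1); they miss things now and then, are a little off and sometimes report something else, mostly with a low value. They report only what shows in the picture. A call takes as long as a camera call. They do not tell look-alikes from the thing itself.
- search_frame(target, camera): "box" ([centre column, centre row, width, height] in pixels, round what is visible of it).
- cut_out(target, camera): "mask" (480x640 bool, what is visible of it) and "box" ([centre column, centre row, width, height] in pixels, round what is visible of it).
The state is a dict: "t": time; "joint_pos": joint angles; "joint_vel": joint speeds; "joint_torque": joint torques, N m; "position": TCP position; "ee_rot": TCP orientation; "force": force on the tool from outside, world axes, zero at the start; "torque": the same for the moment, N m; "width": opening from 0.0 (shut) to 1.0 (fully open); "grasp_force": force on a finger pad.
Only numpy, scipy, OpenCV 4.12 (cv2) and the standard library are available. Lean on these libraries where they do the work, as an engineer would, in place of code of your own. Each camera call takes 0.05 s, during which the arm holds its last target. There are 200 camera calls.

## Working session

There is one attempt and no reset: what is moved stays moved. The work goes in short steps, Python scripts to look and compute and a tool call to move; the robot and the scene stay as the last step left them, time stands still between calls to the robot, and variables do not carry over. Pictures are saved under pics/ and viewed, at most 10 in all, crops included, and the job is handed in when it is done.

Besides the shell and the picture viewer there is one more tool, called by a JSON object that holds its "op" and its "data", one argument or row to a line. send_rows: Moves the arm, as the interface text tells. Its arguments: {"type":"object","properties":{"series":{"type":"array","items":{"type":"array","items":{"type":"number"}}},"newtons":{"type":"number"}},"required":["series"]}

```bash
mkdir -p pics; cat > h.py <<'E'
from workcell import *
import numpy as np, cv2
from scipy.spatial.transform import Rotation as R
def cal(n):
    c=get_calibration(n); A=np.array(c['attitude'],float)
    Rm=A if A.shape==(3,3) else R.from_rotvec(A).as_matrix()
    return c,np.array(c['origin'],float),Rm
def proj(n,P,c=None):
    c,o,Rm=c or cal(n); q=(np.atleast_2d(P)-o)@Rm
    return np.c_[c['fx']*q[:,0]/q[:,2]+c['cx'],c['fy']*q[:,1]/q[:,2]+c['cy']]
def ray(n,u,v,z,c=None):
    c,o,Rm=c or cal(n); d=Rm@np.array([(u-c['cx'])/c['fx'],(v-c['cy'])/c['fy'],1])
    return o+d*(z-o[2])/d[2]
def save(n,f): 
    im=grab_frame(n); cv2.imwrite('pics/'+f,im[:,:,::-1]); return im
E
python3 - <<'E'
from h import *
a=save('scene','a.png');b=save('side','b.png')
cv2.imwrite('pics/ab.png',cv2.resize(np.vstack([a,b])[:,:,::-1],None,fx=.6,fy=.6))
for n in('scene','side'):
    print(n,get_calibration(n))
    for t in ['basket','steri','lid_lip','dish_a','basket_grip','wash_bottle','beaker','tape']:
        print(t,[(np.round(d['box']).tolist(),round(d['conf'],2)) for d in search_frame(t,n)][:4])
print(read_state())
E
```

```text
scene {'fx': 590.4656758564281, 'fy': 590.4656758564281, 'cx': 311.9419501038338, 'cy': 245.9414215838182, 'origin': array([-246.12982325,  717.73691652, 1403.62874768]), 'attitude': array([-0.96469611,  2.52579237, -1.00758385])}
basket [([372.0, 246.0, 55.0, 41.0], 0.44)]
steri [([254.0, 277.0, 119.0, 148.0], 0.69)]
lid_lip [([242.0, 246.0, 95.0, 80.0], 0.65), ([372.0, 248.0, 52.0, 47.0], 0.49), ([251.0, 277.0, 123.0, 150.0], 0.31)]
dish_a [([339.0, 280.0, 23.0, 22.0], 0.83), ([363.0, 255.0, 16.0, 16.0], 0.78), ([379.0, 246.0, 25.0, 14.0], 0.68), ([254.0, 276.0, 124.0, 155.0], 0.28)]
basket_grip [([371.0, 249.0, 52.0, 41.0], 0.66)]
wash_bottle []
beaker [([202.0, 271.0, 23.0, 47.0], 0.64)]
tape [([406.0, 269.0, 15.0, 7.0], 0.4)]
side {'fx': 480.71618871237786, 'fy': 480.71618871237786, 'cx': 313.37942432134037, 'cy': 239.3962531642738, 'origin': array([   27.57270837, -1137.89813758,   651.59010308]), 'attitude': array([-1.98291245,  0.49840989, -0.28493907])}
basket [([333.0, 313.0, 53.0, 72.0], 0.57), ([332.0, 182.0, 44.0, 87.0], 0.46)]
steri [([303.0, 202.0, 104.0, 129.0], 0.78)
[... 439 characters left out ...]
107.0, 132.0], 0.72)]
{'t': 0.9, 'joint_pos': array([ 1.17648838e+00,  2.06535176e-01,  1.54148861e+00,  3.12491229e-05,
        1.39348322e+00, -1.50515597e-01]), 'joint_vel': array([ 0.00139645,  0.00034473,  0.00091124,  0.00017022, -0.00013101,
        0.00156198]), 'joint_torque': array([ 3.09788920e-04, -3.83034253e+01, -2.91979426e+01, -1.57434201e-04,
        4.41325210e-04, -9.25507180e-06]), 'position': array([138.81232585, 557.99513523, 404.72393513]), 'ee_rot': array([-3.82008280e-01, -3.11827399e+00, -1.42563713e-04]), 'force': array([-0.35879163, -0.2010652 ,  0.46778068]), 'torque': array([-0.03338187,  0.0479618 ,  0.00433094]), 'grasp_force': 0.0, 'width': 0.995628478502967}
```

View pics/a.png

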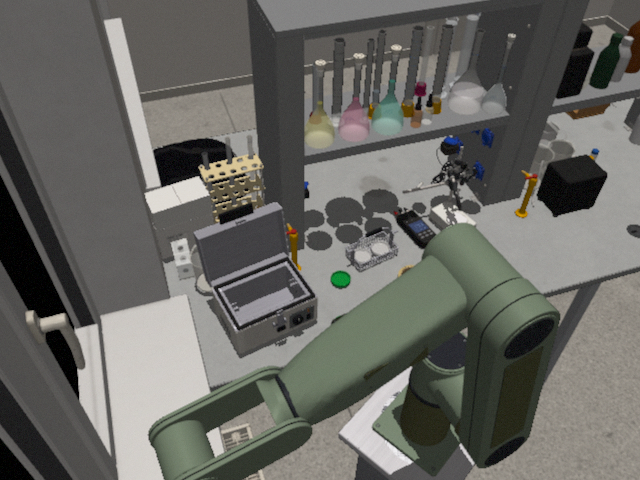

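View pics/b.png

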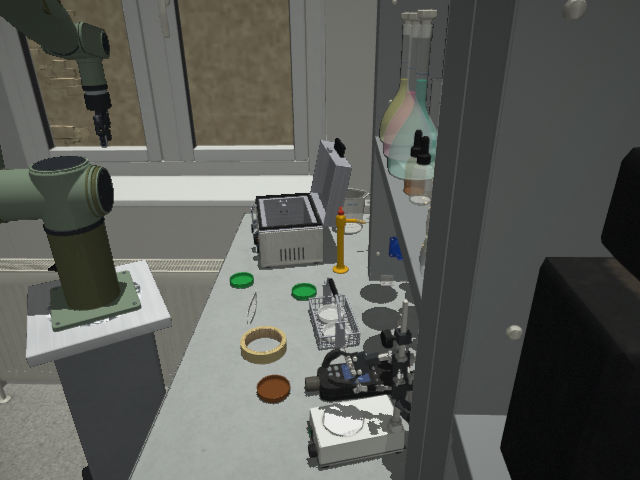

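The basket is at scene (372,248) and side (333,318), and there is only one. The dish look-alikes are green at scene (341,280), side (304,291) and (242,281), and brown at side (274,389). The steriliser is at scene (260,290) and side (290,230) with its lid open. I'll take one close crop to check the choice and get the geometry.

```bash
python3 - <<'E'
import cv2,numpy as np
a=cv2.imread('pics/a.png');b=cv2.imread('pics/b.png')
A=cv2.resize(a[195:355,185:410],(800,569))[:,:]
B=cv2.resize(b[130:360,230:380],None,fx=2.6,fy=2.6,interpolation=cv2.INTER_CUBIC)
A=cv2.resize(a[195:355,185:405],None,fx=2.4,fy=2.4,interpolation=cv2.INTER_CUBIC)
B=cv2.resize(b[130:360,236:362],None,fx=2.1,fy=2.1,interpolation=cv2.INTER_CUBIC)
C=np.zeros((600,800,3),np.uint8);C[:A.shape[0],:A.shape[1]]=A
C[:B.shape[0],A.shape[1]:A.shape[1]+B.shape[1]]=B
cv2.imwrite('pics/c.png',C);print(A.shape,B.shape)
E
```

```text
(384, 528, 3) (483, 265, 3)
```

View pics/c.png

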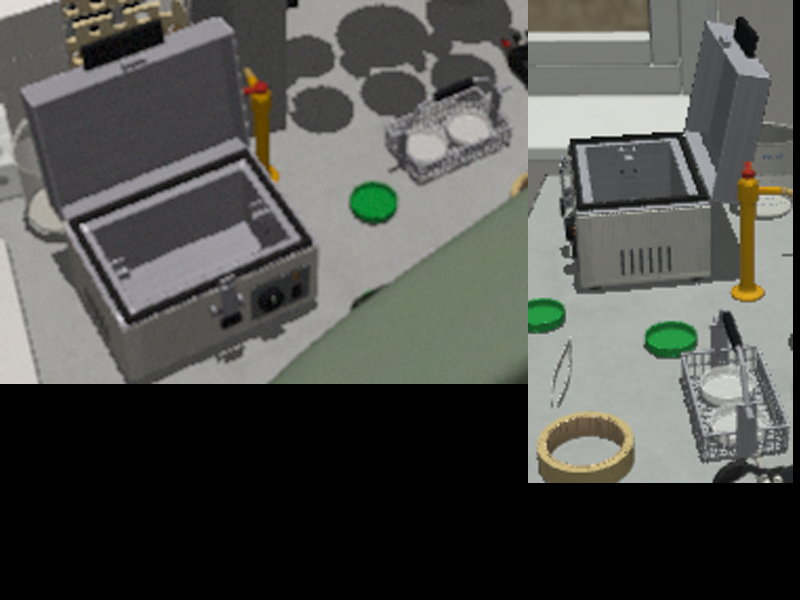

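```bash
cat >> h.py <<'E'
from scipy.optimize import least_squares
def fit(obs,x0,cams):
    def f(p):
        r=[]
        Rz=R.from_euler('z',p[2]).as_matrix()
        for n,pt,uv in obs: r+=list((proj(n,Rz@np.array(pt)+[p[0],p[1],0],cams[n])[0]-uv))
        return np.array(r)
    s=least_squares(f,x0,loss='soft_l1',x_scale=[100,100,1]); return s.x,f(s.x).reshape(-1,2)
E
python3 - <<'E'
from h import *
S=lambda x,y:(185+x/2.4,195+y/2.4)
D=lambda x,y:(236+(x-528)/2.1,130+y/2.1)
cams={n:cal(n) for n in('scene','side')}
o=[('scene',(-85,125,0),S(137,378)),('scene',(-85,-125,0),S(316,290)),('scene',(-85,125,115),S(127,318)),('scene',(-85,-125,115),S(317,245)),
('side',(-85,-125,0),D(583,288)),('side',(85,-125,0),D(710,278)),('side',(-85,-125,115),D(577,205)),('side',(85,-125,115),D(711,207)),('side',(-85,125,115),D(570,140))]
for yw in(0,.5):
  p,r=fit(o,[500,300,yw],cams);print(np.round(p,3),np.round(r,1).tolist())
g=[('scene',(0,31,110),S(433,98)),('scene',(0,-31,110),S(472,82)),('side',(0,31,110),D(723,312)),('side',(0,-31,106),D(737,346))]
for yw in(0,.5):
  p2,r=fit(g,[500,0,yw],cams);print(np.round(p2,3),np.round(r,1).tolist())
# lid angle from lip ends: scene crop (84,58),(162,32) top of lip ; side top
Rz=R.from_euler('z',p[2]).as_matrix()
for a in np.arange(1.4,2.0,.1):
  P=[]
  for y in(50,-50):
    e=np.array([-201,0,36]);c,s=np.cos(a),np.sin(a)
    q=np.array([85+e[0]*c+e[2]*s,y,117-e[0]*s+e[2]*c]); P.append(Rz@q+[p[0],p[1],0])
  u=proj('scene',P);v=proj('side',P)
  print(round(a,2),np.round((u-[185,195])*2.4).tolist(),np.round((v-[236,130])*2.1+[528,0]).tolist(),np.round(P,0).tolist())
print(cal('wrist')[1:],R.from_rotvec(read_state()['ee_rot']).as_matrix().round(2))
E
```

```text
[ 5.39332e+02  1.92480e+01 -3.47000e-01] [[-3.2, 1.3], [0.8, 3.5], [-2.6, 2.2], [1.0, -2.3], [-0.2, 2.9], [1.5, 2.6], [-0.2, 4.1], [0.7, -1.6], [0.4, 0.3]]
[ 5.39332e+02  1.92480e+01 -3.47000e-01] [[-3.2, 1.3], [0.8, 3.5], [-2.6, 2.2], [1.0, -2.3], [-0.2, 2.9], [1.5, 2.6], [-0.2, 4.1], [0.7, -1.6], [0.4, 0.3]]
[ 4.58040e+02 -3.79072e+02 -2.86000e-01] [[0.5, -1.7], [0.5, -2.5], [-0.3, -1.5], [-0.3, -1.0]]
[ 4.58040e+02 -3.79072e+02 -2.86000e-01] [[0.5, -1.7], [0.5, -2.5], [-0.3, -1.5], [-0.3, -1.0]]
1.4 [[105.0, 71.0], [188.0, 41.0]] [[692.0, 7.0], [703.0, 27.0]] [[638.0, 37.0, 321.0], [603.0, -57.0, 321.0]]
1.5 [[98.0, 60.0], [181.0, 31.0]] [[707.0, 7.0], [719.0, 27.0]] [[657.0, 30.0, 320.0], [623.0, -64.0, 320.0]]
1.6 [[91.0, 51.0], [173.0, 22.0]] [[722.0, 8.0], [735.0, 28.0]] [[676.0, 23.0, 317.0], [642.0, -71.0, 317.0]]
1.7 [[85.0, 43.0], [166.0, 15.0]] [[737.0, 12.0], [751.0, 32.0]] [[694.0, 16.0, 312.0], [660.0, -78.0, 312.0]]
1.8 [[79.0, 38.0], [160.0, 10.0]] [[751.0, 16.0], [766.0, 36.0]] [[712.0, 10.0, 305.0], [678.0, -84.0, 305.0]]
1.9 [[74.0, 34.0], [154.0, 6.0]] [[764.0, 22.0], [780.0, 43.0]] [[729.0, 4.0, 296.0], [695.0, -90.0, 296.0]]
2.0 [[69.0, 32.0], [148.0, 4.0]] [[777.0, 29.0], [793.0, 50.0]] [[746.0, -2.0, 285.0], [712.0, -96.0, 285.0]]
(array([ 67.59444957, 576.37860533, 373.99308931]), array([[ 0.24200589,  0.92956337,  0.27810985],
       [ 0.97027429, -0.23213926, -0.0684044 ],
       [ 0.00097399,  0.2863971 , -0.95811051]])) [[-0.97  0.24  0.  ]
 [ 0.24  0.97  0.  ]
 [ 0.    0.   -1.  ]]
```

{"op": "send_rows", "data": {
  "series": [
    [0,0,0,0,0,0.16,100],
    [0,0,0,0,0,0.16,100],
    [0,0,0,0,0,0.16,100],
    [0,0,0,0,0,0.16,100],
    [0,0,0,0,0,0.16,100]
  ]
}}

```text
t: 1.52
position: [138.8, 558.0, 404.7]
ee_rot: [-1.573, -2.719, -0.0]
force: [0.1, -0.5, 0.1]
width: 0.998
grasp_force: 0.0
```

{"op": "send_rows", "data": {
  "series": [
    [0,0,0,0,0,0.16,100],
    [0,0,0,0,0,0.16,100],
    [0,0,0,0,0,0.16,100],
    [0,0,0,0,0,0.16,100],
    [0,0,0,0,0,0.17,100]
  ]
}}

```text
t: 2.15
position: [138.8, 558.0, 404.7]
ee_rot: [-2.518, -1.879, 0.0]
force: [-0.3, -0.6, 0.1]
width: 1.005
grasp_force: 0.0
```

{"op": "send_rows", "data": {
  "series": [
    [0,4,0,0,0,0,100],
    [0,4,0,0,0,0,100],
    [0,4,0,0,0,0,100],
    [0,4,0,0,0,0,100],
    [0,4,0,0,0,0,100]
  ]
}}

```text
t: 2.78
position: [332.1, 501.7, 404.8]
ee_rot: [-2.512, -1.886, -0.0]
force: [-0.9, 0.3, 0.9]
width: 0.996
grasp_force: 0.0
```

{"op": "send_rows", "data": {
  "series": [
    [-5.4,2.5,0,0,0,0,100],
    [-5.4,2.5,0,0,0,0,100],
    [-5.4,2.5,0,0,0,0,100],
    [-5.4,2.5,0,0,0,0,100],
    [-5.4,2.5,0,0,0,0,100]
  ]
}}

```text
t: 3.4
position: [375.4, 206.2, 405.0]
ee_rot: [2.511, 1.886, 0.002]
force: [0.2, -0.3, 0.7]
width: 1.003
grasp_force: 0.0
```

{"op": "send_rows", "data": {
  "series": [
    [-5.4,2.5,0,0,0,0,100],
    [-5.4,2.5,0,0,0,0,100],
    [-5.4,2.5,0,0,0,0,100],
    [-5.4,2.5,0,0,0,0,100],
    [-5.4,2.5,0,0,0,0,100]
  ]
}}

```text
t: 4.03
position: [420.0, -88.2, 405.2]
ee_rot: [2.512, 1.885, 0.002]
force: [1.7, 1.3, -0.1]
width: 0.999
grasp_force: 0.0
```

{"op": "send_rows", "data": {
  "series": [
    [-5.4,2.5,0,0,0,0,100],
    [-5.4,2.5,0,0,0,0,100],
    [-5.4,2.5,0,0,0,0,100],
    [-5.4,2.5,0,0,0,0,100],
    [-5.4,2.5,0,0,0,0,100]
  ]
}}

```text
t: 4.65
position: [464.8, -382.4, 404.8]
ee_rot: [2.513, 1.885, 0.001]
force: [1.6, 0.3, 0.6]
width: 0.999
grasp_force: 0.0
```

```bash
python3 - <<'E'
from h import *
c=cal('wrist');im=save('wrist','w1.png')
s=read_state();print(s['t'],s['position'],s['ee_rot'],c)
for t in ['basket','dish_a','basket_grip']:
    print(t,[(np.round(d['box']).tolist(),round(d['conf'],2)) for d in search_frame(t,'wrist')][:4])
E
```

```text
4.7 [ 464.68178322 -388.99981988  403.983456  ] [ 2.51196139  1.87603301 -0.00536658] ({'fx': 405.4550320401802, 'fy': 405.4550320401802, 'cx': 316.9625144293975, 'cy': 235.19360120958905, 'origin': array([ 484.67461781, -311.63778233,  374.06531855]), 'attitude': array([ 2.82570735, -0.40409934, -0.05804456])}, array([ 484.67461781, -311.63778233,  374.06531855]), array([[ 9.59940657e-01, -2.68710286e-01, -7.94274353e-02],
       [-2.80202777e-01, -9.19976105e-01, -2.74099197e-01],
       [ 5.81930959e-04,  2.85374751e-01, -9.58415835e-01]]))
basket [([313.0, 198.0, 111.0, 242.0], 0.67)]
dish_a [([260.0, 30.0, 77.0, 61.0], 0.75), ([314.0, 156.0, 64.0, 73.0], 0.73), ([309.0, 232.0, 65.0, 66.0], 0.71)]
basket_grip [([312.0, 198.0, 108.0, 235.0], 0.6)]
```

View pics/w1.png

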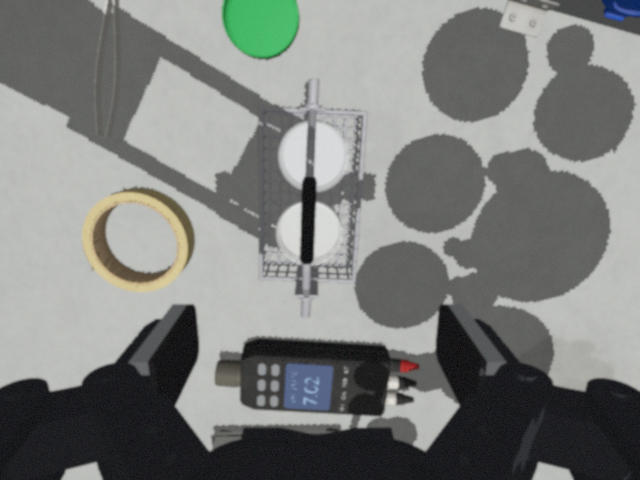

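Close view: the basket is upright with clear dishes in it, its grip running from (310,178) to (307,263) and its pins ending at (313,80) and (306,316). The green dish, tape and pH meter are all clear of it.

```bash
python3 - <<'E'
from h import *
cams={'wrist':({'fx':405.455,'fy':405.455,'cx':316.96,'cy':235.19},np.array([484.6746,-311.6378,374.0653]),R.from_rotvec([2.82570735,-0.40409934,-0.05804456]).as_matrix())}
o=[('wrist',(0,31,110),(310,179)),('wrist',(0,-31,110),(307,262)),('wrist',(0,95,62),(313,80)),('wrist',(0,-95,62),(306,316))]
p,r=fit(o,[458,-379,-.286],cams);print(p,r.round(1).tolist())
s=read_state();T=R.from_rotvec(s['ee_rot']).as_matrix();print(s['t'],s['position'],T.round(3).tolist())
d=np.array([p[0],p[1],102.5+155])-s['position'];print('shift tool cm',(T.T@d/10).round(2),'yaw tooly',np.arctan2(T[1,1],T[0,1]))
E
```

```text
[ 4.59373931e+02 -3.77866350e+02 -3.18778660e-01] [[-0.4, -1.0], [-0.0, 4.9], [0.3, -0.7], [0.2, 0.7]]
4.85 [ 464.49463037 -381.24366773  403.92604158] [[0.281, 0.96, -0.001], [0.96, -0.281, 0.002], [0.001, -0.001, -1.0]]
shift tool cm [ 0.16 -0.57 14.64] yaw tooly -0.28483511905279857
```

{"op": "send_rows", "data": {
  "series": [
    [0.2,-0.6,3,0,0,0.034,100],
    [0,0,3,0,0,0,100],
    [0,0,3,0,0,0,100],
    [0,0,3,0,0,0,100],
    [0,0,0,0,0,0,100]
  ]
}}

```text
t: 5.48
position: [458.7, -374.0, 282.2]
ee_rot: [-2.537, -1.841, 0.001]
force: [-0.7, -0.3, 0.2]
width: 1.0
grasp_force: 0.0
```

```bash
python3 - <<'E'
from h import *
import h
cams={'wrist':cal('wrist')};save('wrist','w2.png')
s=read_state();print(s['position'])
for P,n in (((0,31,110),'g+'),((0,-31,110),'g-')):
    Rz=R.from_euler('z',-.319).as_matrix()
    print(n,proj('wrist',Rz@np.array(P)+[459.4,-377.9,0],cams['wrist']))
E
```

```text
[ 459.43531653 -375.03810622  284.26882107]
g+ [[327.09007381 246.76842571]]
g- [[325.56103068 390.44437176]]
```

View pics/w2.png

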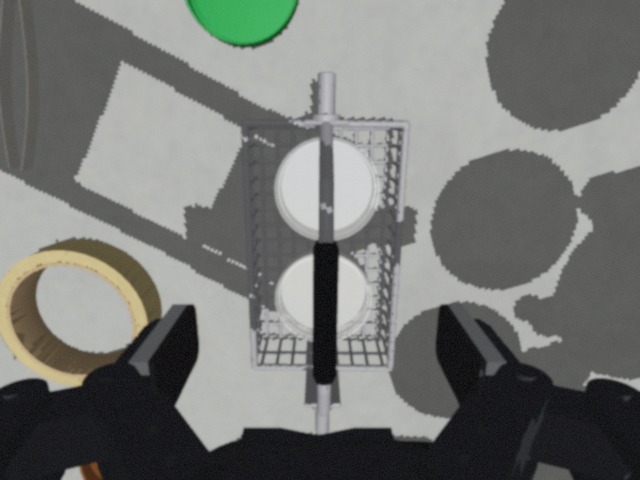

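The grip runs from (325,243) to (325,383), which matches the prediction to within about 2 mm. The fingers are centred, so I'll go down and grip.

{"op": "send_rows", "data": {
  "series": [
    [0,0,1.4,0,0,0,100],
    [0,0,1.3,0,0,0,100],
    [0,0,0,0,0,0,100],
    [0,0,0,0,0,0,40],
    [0,0,0,0,0,0,0]
  ],
  "newtons": 60
}}

```text
t: 6.15
position: [459.7, -377.1, 258.2]
ee_rot: [2.543, 1.842, 0.0]
force: [0.2, 0.3, 0.1]
width: 0.604
grasp_force: 0.0
```

{"op": "send_rows", "data": {
  "series": [
    [0,0,0,0,0,0,0],
    [0,0,0,0,0,0,0],
    [0,0,0,0,0,0,0],
    [0,0,0,0,0,0,0],
    [0,0,0,0,0,0,0]
  ]
}}

```text
t: 6.78
position: [459.8, -376.9, 258.0]
ee_rot: [2.543, 1.842, 0.001]
force: [1.3, 0.6, 1.0]
width: 0.105
grasp_force: 59.9
```

{"op": "send_rows", "data": {
  "series": [
    [0,0,-0.5,0,0,0,0],
    [0,0,-1,0,0,0,0],
    [0,0,-2,0,0,0,0],
    [0,0,-2.5,0,0,0,0],
    [0,0,-2.5,0,0,0,0]
  ]
}}

```text
t: 7.4
position: [459.2, -376.5, 343.2]
ee_rot: [-2.543, -1.842, 0.001]
force: [1.3, -0.6, -3.3]
width: 0.102
grasp_force: 59.2
```

```bash
python3 - <<'E'
from h import *
b=ray('side',340.8,270,0);a=ray('scene',297,269,0);print(b,a)
c,o,Rm=cal('side')
for z in(100,150,200,250): print(z,proj('side',[b[0],b[1],z]),proj('scene',[b[0],b[1],z]))
x=539.3;y=19.2;Rz=R.from_euler('z',-.347).as_matrix()
print(Rz.T@(b-[x,y,0]))
E
```

```text
[ 602.69307995 -173.17525202    0.        ] [ 593.68827226 -172.97574749    0.        ]
100 [[341.11538811 236.64910392]] [[294.51319472 245.79229527]]
150 [[341.28167472 219.0650318 ]] [[294.28438862 234.25063199]]
200 [[341.45411356 200.83038749]] [[294.0459006  222.22058324]]
250 [[341.63305251 181.90838588]] [[293.79710283 209.67047994]]
[ 125.03729337 -159.35054265    0.        ]
```

The tap stands about 180 mm high, at (125,-159) mm in the steriliser's frame, so it is clear of the path. I'll lift and approach from the right end.

{"op": "send_rows", "data": {
  "series": [
    [0.5,-0.1,-1.5,0,0,0,0],
    [1,-0.3,-2,0,0,0,0],
    [1.5,-0.4,-2,0,0,0.01,0],
    [2,-0.6,-2,0,0,0.018,0],
    [2.5,-0.6,-1.5,0,0,0,0]
  ]
}}

```text
t: 8.02
position: [464.9, -297.8, 434.1]
ee_rot: [2.569, 1.806, 0.001]
force: [-0.1, 0.0, -4.9]
width: 0.111
grasp_force: 59.3
```

{"op": "send_rows", "data": {
  "series": [
    [3,-0.7,-1,0,0,0,0],
    [3,-0.7,-0.5,0,0,0,0],
    [3,-0.7,-0.2,0,0,0,0],
    [2,-0.5,0,0,0,0,0],
    [1.5,-0.2,0,0,0,0,0]
  ]
}}

```text
t: 8.65
position: [480.7, -170.6, 449.7]
ee_rot: [-2.569, -1.809, 0.0]
force: [0.1, 0.3, -4.5]
width: 0.103
grasp_force: 59.2
```

{"op": "send_rows", "data": {
  "series": [
    [0,0,0,0,0,0,0],
    [0,0,0,0,0,0,0],
    [0,0,0,0,0,0,0],
    [0,0,0,0,0,0,0],
    [0,0,0,0,0,0,0]
  ]
}}

```text
t: 9.28
position: [480.7, -172.6, 449.6]
ee_rot: [-2.57, -1.806, 0.0]
force: [0.4, 0.0, -3.7]
width: 0.101
grasp_force: 59.2
```

```bash
python3 - <<'E'
from h import *
import pickle
c=cal('wrist');im=save('wrist','w3.png');pickle.dump(c,open('c3.pkl','wb'))
s=read_state();print(s['t'],s['position'],s['ee_rot'])
Rz=R.from_euler('z',-.347).as_matrix()
for P in [(-85,-125,115),(85,-125,115),(-85,0,115),(85,0,115),(0,-84,102)]: print(P,proj('wrist',Rz@np.array(P)+[539.3,19.2,0],c).round())
E
```

```text
9.325 [ 480.73475253 -172.51406607  449.61986511] [-2.57017319e+00 -1.80641697e+00  1.72089071e-04]
(-85, -125, 115) [[185. 112.]]
(85, -125, 115) [[423. 112.]]
(-85, 0, 115) [[167. -96.]]
(85, 0, 115) [[437. -96.]]
(0, -84, 102) [[304.  52.]]
```

View pics/w3.png

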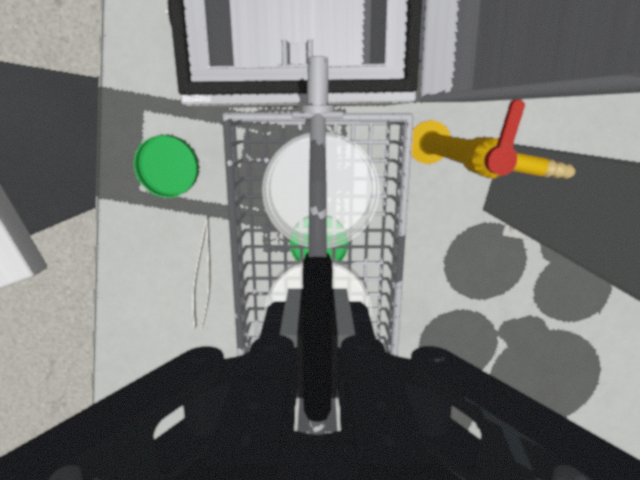

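```bash
python3 - <<'E'
import cv2
a=cv2.imread('pics/w3.png')
cv2.imwrite('pics/d.png',cv2.resize(a[0:135,165:445],None,fx=2.85,fy=2.85,interpolation=cv2.INTER_CUBIC))
E
```

```text
(no output)
```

View pics/d.png

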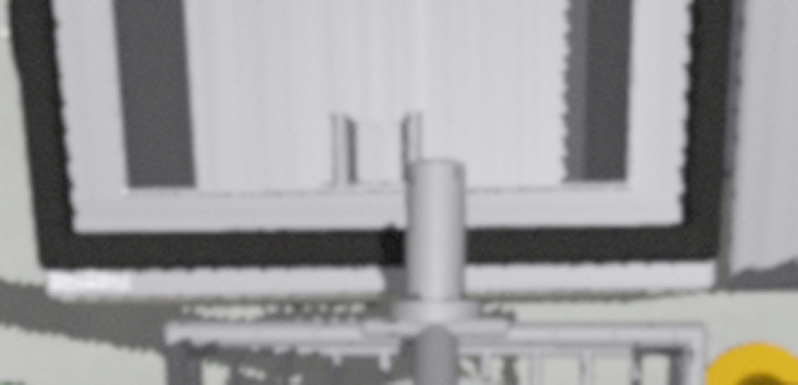

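```bash
python3 - <<'E'
from h import *
import pickle
c=pickle.load(open('c3.pkl','rb'));cams={'wrist':c}
k=lambda x,y:(165+x/2.85,y/2.85)
o=[('wrist',(0,-82,111.5),k(377.5,113)),('wrist',(-62,-100,115),k(127,188)),('wrist',(62,-100,115),k(628,186)),
('wrist',(-85,-125,115),k(47,298)),('wrist',(85,-125,115),k(714,290)),]
p,r=fit(o,[539,19,-.347],cams);print(p,r.round(1).tolist())
Rz=R.from_euler('z',p[2]).as_matrix()
print(proj('wrist',[Rz@np.array([0,y,121])+[p[0],p[1],0] for y in(-110,-90,-70,-60)],c))
s=read_state();T=R.from_rotvec(s['ee_rot']).as_matrix();print('tool yaw',np.arctan2(T[1,1],T[0,1]))
# where pin_a tip is in image -> basket pose in hand: pin tip end centre seen at crop (437,165), (437,300)
for y in (95,78):
  q=s['position']+T@np.array([y,0,155+40.5]); print('pin pred',proj('wrist',q,c),'seen',k(437,165))
d=T.T@(np.array([p[0],p[1],0])-s['position']);print('steri in tool',d)
E
```

```text
[ 5.36426137e+02  2.61117057e+01 -3.38128407e-01] [[-0.1, -1.3], [-1.0, 0.7], [1.5, -0.2], [-2.2, 0.1], [2.2, 0.8]]
[[297.57763962  80.49386392]
 [296.92910908  48.83953486]
 [296.25292022  15.83522216]
 [295.90389504  -1.20045655]]
tool yaw -0.345539255513424
pin pred [[318.75011416  54.0798857 ]] seen (318.3333333333333, 57.89473684210526)
pin pred [[318.73035211 101.87512049]] seen (318.3333333333333, 57.89473684210526)
steri in tool [205.76114211 -14.80807314 449.61630751]
```

{"op": "send_rows", "data": {
  "series": [
    [1,-0.1,0,0,0,0,0],
    [2,-0.2,0,0,0,-0.007,0],
    [2.6,-0.2,0,0,0,0,0],
    [2.6,-0.2,0,0,0,0,0],
    [2.6,-0.2,0,0,0,0,0]
  ]
}}

```text
t: 9.95
position: [508.5, -65.9, 449.7]
ee_rot: [-2.563, -1.816, -0.001]
force: [0.4, -0.4, -3.7]
width: 0.105
grasp_force: 59.2
```

{"op": "send_rows", "data": {
  "series": [
    [2.6,-0.2,0,0,0,0,0],
    [2.6,-0.2,0,0,0,0,0],
    [2.6,-0.2,0,0,0,0,0],
    [1.4,0,0,0,0,0,0],
    [0.7,0,0,0,0,0,0]
  ]
}}

```text
t: 10.58
position: [535.6, 28.8, 449.6]
ee_rot: [2.562, 1.817, -0.001]
force: [0.2, -0.6, -3.5]
width: 0.108
grasp_force: 59.2
```

{"op": "send_rows", "data": {
  "series": [
    [0,0,0,0,0,0,0],
    [0,0,0,0,0,0,0],
    [0,0,1,0,0,0,0],
    [0,0,1.5,0,0,0,0],
    [0,0,1,0,0,0,0]
  ]
}}

```text
t: 11.2
position: [535.0, 27.8, 412.6]
ee_rot: [-2.562, -1.815, 0.003]
force: [-0.5, -0.1, -3.2]
width: 0.101
grasp_force: 59.2
```

```bash
python3 - <<'E'
from h import *
import pickle
c=cal('wrist');im=save('wrist','w4.png');pickle.dump(c,open('c4.pkl','wb'))
s=read_state();T=R.from_rotvec(s['ee_rot']).as_matrix();print(s['t'],s['position'],s['force'],'yaw',np.arctan2(T[1,1],T[0,1]))
p=[536.43,26.11,-.338]
print('steri in tool',T.T@(np.array([p[0],p[1],0])-s['position']))
Rz=R.from_euler('z',p[2]).as_matrix()
L=[(0,82,111.5),(-62,100,115),(62,100,115),(-85,125,115),(85,125,115),(-62,0,115),(62,0,115)]
for P,u in zip(L,proj('wrist',[Rz@np.array(P)+[p[0],p[1],0] for P in L],c).round()):print(P,u)
E
```

```text
11.25 [534.62497224  27.89623053 411.21825462] [-0.9537482   0.24147528 -4.67865586] yaw -0.3383333101259604
steri in tool [ -0.5925156    4.37349921 411.20241135]
(0, 82, 111.5) [322. 102.]
(-62, 100, 115) [221.  71.]
(62, 100, 115) [424.  71.]
(-85, 125, 115) [180.  26.]
(85, 125, 115) [466.  25.]
(-62, 0, 115) [231. 228.]
(62, 0, 115) [413. 228.]
```

View pics/w4.png

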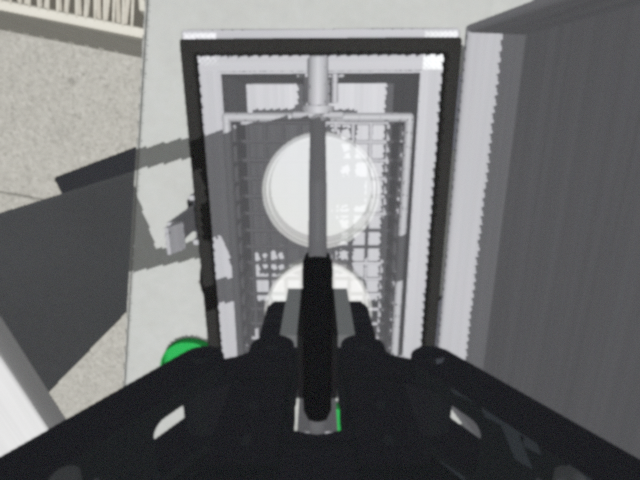

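Here the pin is at u≈317 and the chamber's centre line at u≈321.5, about 3.7 mm to tool +y; the end position looks right. I'll correct and lower to just above the prongs.

{"op": "send_rows", "data": {
  "series": [
    [0,0.2,1,0,0,0,0],
    [0,0.17,2,0,0,0,0],
    [0,0,2,0,0,0,0],
    [0,0,2,0,0,0,0],
    [0,0,1,0,0,0,0]
  ]
}}

```text
t: 11.88
position: [538.7, 26.8, 333.2]
ee_rot: [-2.562, -1.816, 0.002]
force: [-0.4, 0.0, -3.8]
width: 0.107
grasp_force: 59.2
```

{"op": "send_rows", "data": {
  "series": [
    [0,0,0.3,0,0,0,0],
    [0,0,0,0,0,0,0],
    [0,0,0,0,0,0,0],
    [0,0,0,0,0,0,0],
    [0,0,0,0,0,0,0]
  ]
}}

```text
t: 12.5
position: [539.1, 26.7, 332.1]
ee_rot: [2.563, 1.816, 0.001]
force: [-0.7, 0.3, -4.4]
width: 0.1
grasp_force: 59.2
```

```bash
python3 - <<'E'
from h import *
import pickle
c=cal('wrist');im=save('wrist','w5.png')
s=read_state();T=R.from_rotvec(s['ee_rot']).as_matrix();print(s['t'],s['position'],s['force'],'yaw',np.arctan2(T[1,1],T[0,1]))
p=[536.43,26.11,-.338]
print('steri in tool',T.T@(np.array([p[0],p[1],0])-s['position']))
Rz=R.from_euler('z',p[2]).as_matrix()
L=[(0,82,111.5),(-62,100,115),(62,100,115),(0,82,102)]
for P,u in zip(L,proj('wrist',[Rz@np.array(P)+[p[0],p[1],0] for P in L],c).round()):print(P,u)
A=cv2.resize(im[0:250,160:480],None,fx=2.4,fy=2.4,interpolation=cv2.INTER_CUBIC)
cv2.imwrite('pics/e.png',A[:600,:,::-1])
E
```

```text
12.55 [539.00902772  26.76005882 331.96982983] [ 0.81168292  0.73405079 -4.12231888] yaw -0.3379581740106212
steri in tool [ -1.49247873  -2.37562467 331.96862923]
(0, 82, 111.5) [313.  98.]
(-62, 100, 115) [166.  53.]
(62, 100, 115) [459.  53.]
(0, 82, 102) [313.  99.]
```

View pics/e.png

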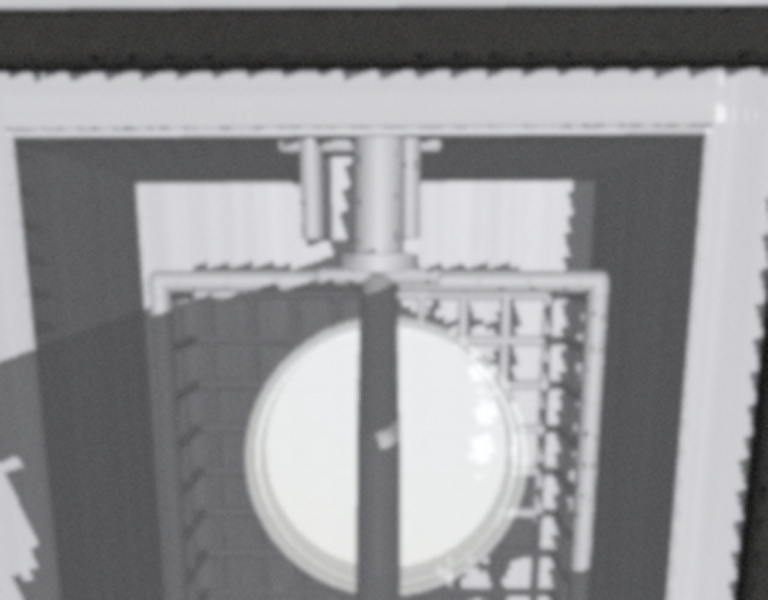

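At the left hook the hook centre is at crop x≈359.5 and the pin at 380, so the basket must go about 3–4 mm to tool −y with a slight turn. The end line's slope of about 0.008 agrees.

{"op": "send_rows", "data": {
  "series": [
    [-0.13,-0.31,0,0,0,-0.008,0],
    [0,0,0.6,0,0,0,0],
    [0,0,0.4,0,0,0,0],
    [0,0,0,0,0,0,0],
    [0,0,0,0,0,0,0]
  ]
}}

```text
t: 13.18
position: [535.7, 26.5, 321.6]
ee_rot: [2.556, 1.826, -0.0]
force: [-0.1, 1.4, -4.8]
width: 0.104
grasp_force: 59.2
```

```bash
python3 - <<'E'
from h import *
c=cal('wrist');im=save('wrist','w6.png')
s=read_state();T=R.from_rotvec(s['ee_rot']).as_matrix();print(s['t'],s['position'],s['force'],'yaw',np.arctan2(T[1,1],T[0,1]))
p=[536.43,26.11,-.33]
print('steri in tool',T.T@(np.array([p[0],p[1],0])-s['position']))
g=im.mean(2).round().astype(int)
for v in (62,66,70,76,82,88): print(v,g[v,270:365].tolist())
print('walls',g[70,120:175].tolist(),g[70,445:500].tolist())
E
```

```text
13.225 [535.73683853  26.53260372 321.78774947] [ 0.11728355  0.27990053 -3.23208813] yaw -0.33000693131097497
steri in tool [-1.90363576e-01  7.07455631e-01  3.21787940e+02]
62 [92, 91, 89, 90, 88, 90, 90, 90, 88, 91, 90, 91, 89, 90, 90, 86, 88, 90, 87, 91, 85, 98, 117, 145, 171, 191, 202, 207, 204, 194, 182, 165, 140, 118, 117, 135, 156, 157, 150, 154, 166, 176, 185, 191, 198, 203, 208, 213, 213, 211, 207, 204, 201, 195, 189, 181, 174, 174, 195, 211, 215, 203, 174, 128, 104, 108, 131, 157, 170, 177, 191, 202, 197, 181, 161, 141, 115, 94, 92, 90, 89, 91, 90, 90, 88, 89, 91, 90, 86, 87, 90, 89, 91, 90, 92]
66 [92, 90, 91, 90, 92, 92, 90, 88, 90, 90, 90, 90, 90, 89, 91, 89, 85, 87, 89, 86, 88, 95, 115, 148, 175, 190, 202, 206, 205, 195, 183, 163, 140, 116, 103, 98, 104, 120, 137, 152, 167, 177, 186, 193, 199, 205, 210, 213, 213, 211, 208, 204, 200, 190, 177, 166, 166, 171, 196, 215, 215, 190, 146, 103, 93, 105, 136, 162, 181, 194, 205, 208, 203, 193, 176, 147, 115, 96, 91, 92, 87, 89, 87, 91, 87, 89, 89, 89, 89, 89, 88, 92, 89, 87, 87]
70 [115, 114, 117, 116, 115, 117, 115, 115, 119, 
[... 1673 characters left out ...]
 202, 218, 217, 195, 153, 114, 103, 114, 137, 161, 181, 197, 207, 208, 200, 188, 187, 200, 216, 221, 221, 219, 220, 220, 222, 222, 223, 223, 221, 223, 224, 225, 225, 224, 224, 223, 220]
walls [57, 60, 57, 61, 57, 53, 49, 48, 40, 33, 31, 35, 56, 112, 156, 185, 196, 200, 202, 205, 205, 205, 205, 204, 202, 201, 202, 202, 201, 201, 201, 203, 203, 202, 201, 202, 206, 206, 206, 204, 205, 203, 202, 203, 201, 201, 194, 171, 131, 98, 90, 87, 95, 95, 92] [86, 84, 85, 87, 88, 84, 84, 85, 87, 88, 88, 84, 84, 85, 86, 86, 87, 84, 83, 85, 86, 85, 85, 88, 103, 143, 180, 201, 208, 209, 211, 210, 209, 208, 209, 209, 209, 211, 208, 207, 205, 206, 204, 204, 203, 203, 203, 204, 203, 203, 203, 204, 205, 206, 206]
```

The pin is centred between the prongs (319.0 against 319.2), so I'll lower slowly.

{"op": "send_rows", "data": {
  "series": [
    [0,0,0.4,0,0,0,0],
    [0,0,0.4,0,0,0,0],
    [0,0,0.4,0,0,0,0],
    [0,0,0.3,0,0,0,0],
    [0,0,0,0,0,0,0]
  ]
}}

```text
t: 13.85
position: [535.4, 26.6, 306.2]
ee_rot: [-2.556, -1.826, 0.001]
force: [1.1, -0.9, -4.1]
width: 0.1
grasp_force: 59.2
```

{"op": "send_rows", "data": {
  "series": [
    [0,0,0.2,0,0,0,0],
    [0,0,0.2,0,0,0,0],
    [0,0,0.2,0,0,0,0],
    [0,0,0.1,0,0,0,0],
    [0,0,0,0,0,0,0]
  ]
}}

```text
t: 14.48
position: [535.6, 26.5, 299.6]
ee_rot: [-2.556, -1.826, 0.0]
force: [-0.7, -0.4, -3.9]
width: 0.1
grasp_force: 59.2
```

{"op": "send_rows", "data": {
  "series": [
    [0,0,0.1,0,0,0,0],
    [0,0,0.1,0,0,0,0],
    [0,0,0,0,0,0,0],
    [0,0,0,0,0,0,0],
    [0,0,0,0,0,0,0]
  ]
}}

```text
t: 15.1
position: [535.7, 26.6, 297.9]
ee_rot: [2.556, 1.826, 0.0]
force: [-1.2, 0.7, -0.6]
width: 0.102
grasp_force: 59.5
```

The weight has come off, so the pins are on the hook floors. I'll open and go straight up.

{"op": "send_rows", "data": {
  "series": [
    [0,0,0,0,0,0,30],
    [0,0,0,0,0,0,60],
    [0,0,0,0,0,0,60],
    [0,0,0,0,0,0,60],
    [0,0,-1,0,0,0,60]
  ]
}}

```text
t: 15.72
position: [535.1, 26.6, 307.2]
ee_rot: [-2.555, -1.826, 0.003]
force: [-0.2, -0.5, 0.0]
width: 0.601
grasp_force: 0.0
```

{"op": "send_rows", "data": {
  "series": [
    [0,0,-3,0,0,0,60],
    [0,0,-4,0,0,0,60],
    [0,0,-4,0,0,0,60],
    [0,0,-3,0,0,0,60],
    [0,0,0,0,0,0,60]
  ]
}}

```text
t: 16.35
position: [536.3, 26.5, 451.9]
ee_rot: [2.552, 1.823, 0.01]
force: [0.4, 0.1, -1.1]
width: 0.598
grasp_force: 0.0
```

```bash
python3 - <<'E'
from h import *
c=cal('wrist');im=save('wrist','w7.png');b=save('side','b2.png')
s=read_state();T=R.from_rotvec(s['ee_rot']).as_matrix();print(s['t'],s['position'],s['force'],s['width'],s['joint_pos'])
p=[536.43,26.11,-.332];Rz=R.from_euler('z',p[2]).as_matrix()
print(proj('wrist',[Rz@np.array(P)+[p[0],p[1],0] for P in [(0,84,102),(0,-84,102),(0,31,150),(0,-31,150)]],c).round())
A=np.hstack([im[:,:][:480],cv2.resize(b[120:280,230:380],(450,480))]);cv2.imwrite('pics/f.png',cv2.resize(A,None,fx=.73,fy=.73)[:,:,::-1])
for a in np.arange(1.4,2.0,.1):
  P=[]
  for y in(50,-50):
    e=np.array([-201,0,36]);cc,ss=np.cos(a),np.sin(a)
    P.append(Rz@np.array([85+e[0]*cc+e[2]*ss,y,117-e[0]*ss+e[2]*cc])+[p[0],p[1],0])
  print(round(a,2),((proj('side',P)-[230,120])*[3,3]*.73+[467,0]).round().tolist(),np.round((proj('scene',P)-[185,195])*2.4).tolist(),np.round(P).tolist())
E
```

```text
16.45 [535.38567728  26.61172594 447.68660329] [ 0.06552896 -0.45313933 -0.26119525] 0.6009334009067356 [-1.11840445e-01  9.22584121e-02  1.58258313e+00 -1.06598181e-05
  1.46655885e+00  2.18129080e-01]
[[315. 101.]
 [315. 305.]
 [315. 182.]
 [315. 268.]]
1.4 [[646.0, 28.0], [658.0, 48.0]] [[101.0, 76.0], [185.0, 46.0]] [[634.0, 45.0, 321.0], [602.0, -49.0, 321.0]]
1.5 [[662.0, 28.0], [675.0, 48.0]] [[94.0, 66.0], [177.0, 35.0]] [[654.0, 39.0, 320.0], [621.0, -56.0, 320.0]]
1.6 [[677.0, 30.0], [692.0, 50.0]] [[87.0, 56.0], [169.0, 27.0]] [[673.0, 32.0, 317.0], [640.0, -63.0, 317.0]]
1.7 [[692.0, 33.0], [708.0, 53.0]] [[80.0, 49.0], [162.0, 20.0]] [[691.0, 26.0, 312.0], [659.0, -69.0, 312.0]]
1.8 [[707.0, 37.0], [723.0, 58.0]] [[74.0, 43.0], [155.0, 14.0]] [[709.0, 19.0, 305.0], [677.0, -75.0, 305.0]]
1.9 [[721.0, 44.0], [738.0, 65.0]] [[69.0, 39.0], [149.0, 11.0]] [[727.0, 13.0, 296.0], [694.0, -81.0, 296.0]]
2.0 [[734.0, 51.0], [752.0, 72.0]] [[64.0, 37.0], [143.0, 9.0]] [[743.0, 8.0, 285.0], [711.0, -87.0, 285.0]]
```

View pics/f.png

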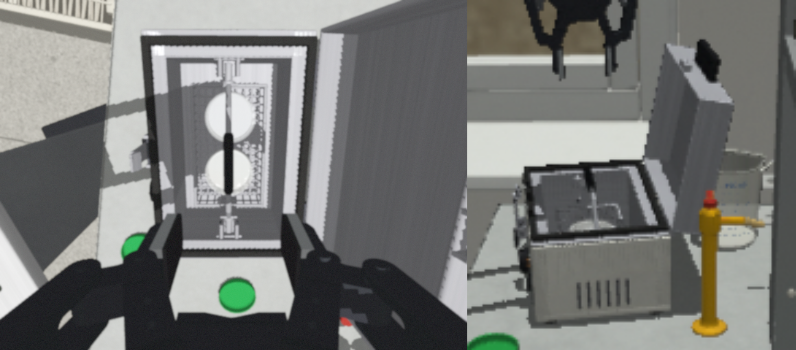

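The basket hangs by both pins, with the pin ends in the hooks at crop (228,70) and (229,225), and both dishes are in it. The lid is at about 1.7 rad. Before reaching behind the lid, I'll check where the shelf post stands.

```bash
python3 - <<'E'
from h import *
print('post base', ray('scene',303,243,0), ray('scene',278,250,0), ray('side',371,278,0))
for z in (300,400,500,600): print(z,ray('scene',303,155,z).round(), ray('side',374,135,z).round())
p=[536.43,26.11,-.332];Rz=R.from_euler('z',p[2]).as_matrix()
for x in (147,190,220): print(x,(Rz@[x,0,0]+[p[0],p[1],0]).round(), (Rz@[x,40,0]+[p[0],p[1],0]).round())
# where black lip sits
for n,f in(('side','pics/b2.png'),('scene','pics/a.png')):
  im=cv2.imread(f).mean(2)
  if n=='side': sub=im[125:165,325:350]; u0,v0=325,125
  else: sub=im[200:230,212:260];u0,v0=212,200
  ys,xs=np.where(sub<40); print(n,len(xs),[(int(xs[ys==y].min()+u0),int(y+v0),int(xs[ys==y].max()+u0)) for y in np.unique(ys)])
for a in(1.6,1.65,1.7,1.75,1.8):
  for r,h in((201,36),(170,36),(201,26)):
    P=[Rz@np.array([85-r*np.cos(a)+h*np.sin(a),y,117+r*np.sin(a)+h*np.cos(a)])+[p[0],p[1],0] for y in(50,-50)]
    print(a,r,h,proj('side',P).round(1).tolist(),proj('scene',P).round(1).tolist())
E
```

```text
post base [ 655.68640468 -269.42151303    0.        ] [ 694.82720845 -191.85910463    0.        ] [ 650.21233618 -247.43290584    0.        ]
300 [ 708. -329.  300.] [815.   3. 300.]
400 [ 622. -234.  400.] [ 591. -321.  400.]
500 [ 535. -139.  500.] [ 367. -646.  500.]
600 [449. -44. 600.] [ 143. -970.  600.]
147 [675. -22.   0.] [688.  16.   0.]
190 [716. -36.   0.] [729.   2.   0.]
220 [744. -46.   0.] [757.  -8.   0.]
side 127 [(336, 138, 337), (335, 139, 338), (335, 140, 339), (335, 141, 339), (335, 142, 340), (335, 143, 341), (335, 144, 342), (335, 145, 343), (334, 146, 343), (334, 147, 344), (335, 148, 344), (335, 149, 344), (336, 150, 343), (337, 151, 343), (337, 152, 343), (338, 153, 343), (339, 154, 342), (339, 155, 342), (340, 156, 343)]
scene 352 [(226, 200, 229), (222, 201, 225), (218, 202, 221), (216, 203, 250), (247, 204, 251), (245, 205, 251), (223, 206, 251), (223, 207, 252), (236, 208, 252), (233, 209, 252), (230, 210, 252), (227, 211, 252), (225, 212, 252), (223, 213, 249), (219, 214, 246), (219, 215, 244), (219, 216, 241), (219, 217, 238), (219, 218, 235), (220, 2
[... 538 characters left out ...]
.5]]
1.7 201 36 [[332.9, 134.9], [340.0, 144.3]] [[218.4, 215.4], [252.4, 203.1]]
1.7 170 36 [[331.5, 145.8], [338.4, 155.8]] [[220.2, 224.5], [253.7, 212.2]]
1.7 201 26 [[329.4, 134.7], [336.3, 144.0]] [[219.8, 217.3], [253.9, 204.9]]
1.75 201 36 [[336.3, 135.9], [343.6, 145.3]] [[217.1, 214.1], [250.9, 201.9]]
1.75 170 36 [[334.3, 146.7], [341.4, 156.8]] [[219.2, 223.5], [252.5, 211.3]]
1.75 201 26 [[332.9, 135.5], [339.9, 144.9]] [[218.5, 215.8], [252.4, 203.6]]
1.8 201 36 [[339.6, 137.1], [347.1, 146.6]] [[215.9, 213.0], [249.6, 200.9]]
1.8 170 36 [[337.1, 147.7], [344.3, 157.8]] [[218.1, 222.6], [251.4, 210.5]]
1.8 201 26 [[336.2, 136.5], [343.5, 145.9]] [[217.2, 214.6], [251.0, 202.4]]
```

{"op": "send_rows", "data": {
  "series": [
    [0,0,-3,0,0,0,0],
    [0,0,-4,0,0,0,0],
    [0,1.5,0,0,0,0,0],
    [0,4,0,0,0,0,0],
    [0,4,0,0,0,0,0]
  ]
}}

```text
t: 17.08
position: [626.5, -4.6, 514.8]
ee_rot: [-2.554, -1.825, 0.005]
force: [0.8, 0.9, 0.2]
width: -0.001
grasp_force: 0.0
```

{"op": "send_rows", "data": {
  "series": [
    [0,4,0,0,0,0,0],
    [0,3.5,0,0,0,0,0],
    [0,2,0,0,0,0,0],
    [0,0,0,0,0,0,0],
    [0,0,0,0,0,0,0]
  ]
}}

```text
t: 17.7
position: [715.2, -34.9, 515.6]
ee_rot: [-2.554, -1.825, 0.004]
force: [-0.2, 0.2, -0.9]
width: 0.001
grasp_force: 0.0
```

```bash
cat >> h.py <<'E'
p=[536.43,26.11,-.332];RZ=R.from_euler('z',p[2]).as_matrix()
def st():
    s=read_state();q=RZ.T@(s['position']-[p[0],p[1],0]);T=RZ.T@R.from_rotvec(s['ee_rot']).as_matrix()
    tip=q+T@[0,0,173]; print('t',round(s['t'],2),'tcp',q.round(1),'tip',tip.round(1),'z',T[:,2].round(3),'F',(RZ.T@s['force']).round(1),s['width'].round(2)); return s
E
python3 - <<'E'
from h import *
s=st();b=save('side','b3.png');im=b.mean(2);sub=im[125:165,325:350];ys,xs=np.where(sub<40);print(len(xs),xs.max()+325)
print(s['joint_pos'])
E
```

```text
Traceback (most recent call last):
  File "h.py", line 27, in st
    tip=q+T@[0,0,173]; print('t',round(s['t'],2),'tcp',q.round(1),'tip',tip.round(1),'z',T[:,2].round(3),'F',(RZ.T@s['force']).round(1),s['width'].round(2)); return s
                                                                                                                                        ^^^^^^^^^^^^^^^^
AttributeError: 'float' object has no attribute 'round'
```

{"op": "send_rows", "data": {
  "series": [
    [0,0,2,0,0,0,0],
    [0,0,2,0,0,0,0],
    [0,0,2,0,0,0,0],
    [0,-1.2,0,0,0,0,0],
    [0,-1.2,0,0,0,0,0]
  ]
}}

```text
t: 18.32
position: [692.2, -27.3, 457.8]
ee_rot: [2.555, 1.825, 0.001]
force: [3.5, -0.9, 1.5]
width: 0.005
grasp_force: 1.9
```

{"op": "send_rows", "data": {
  "series": [
    [0,-0.9,-0.2,0,0,0,0],
    [0,-0.9,-0.2,0,0,0,0],
    [0,-0.9,-0.2,0,0,0,0],
    [0,-0.9,-0.2,0,0,0,0],
    [0,-0.9,-0.2,0,0,0,0]
  ]
}}

```text
t: 18.95
position: [649.6, -12.5, 468.3]
ee_rot: [2.556, 1.826, 0.001]
force: [2.7, -1.1, 0.5]
width: -0.002
grasp_force: 1.5
```

```bash
sed -i "s/s\['width'\].round(2)/round(s['width'],2)/" h.py; python3 - <<'E'
from h import *
s=st();b=save('side','b3.png');im=b.mean(2)
hsv=im[110:175,290:350];print([ ''.join('#' if x<45 else '.' for x in r) for r in hsv[::3]])
for a in(1.2,1.3,1.4,1.5,1.6,1.7):
    P=[RZ@np.array([85-201*np.cos(a)+36*np.sin(a),y,117+201*np.sin(a)+36*np.cos(a)])+[p[0],p[1],0] for y in(50,-50)]
    print(a,proj('side',P).round().tolist())
E
```

```text
t 18.95 tcp [1.196e+02 4.000e-01 4.683e+02] tip [119.8   0.4 295.3] z [ 0.001  0.    -1.   ] F [ 2.9 -0.1  0.5] -0.0
['...................#..#############################.........', '.................##......########################..#...#####', '...............######.#....####################....########.', '.................#####........##############.....########...', '....................######.....#####..#######..#######......', '......................#####....#####..##############........', '.........................############.############..........', '...........................#..##############................', '...........................##...###...#..#..................', '..........................#####.###...#..#..................', '...........................########...#..#..................', '...........................########...#..#..................', '............................#######...#.....................', '.............................#######........................', '...............................#####........................', '............................................................', '............................................................', '............................................................', '............................................................', '............................................................', '............................................................', '............................................................']
1.2 [[297.0, 135.0], [302.0, 144.0]]
1.3 [[304.0, 133.0], [309.0, 143.0]]
1.4 [[312.0, 133.0], [317.0, 142.0]]
1.5 [[319.0, 133.0], [325.0, 142.0]]
1.6 [[326.0, 133.0], [333.0, 143.0]]
1.7 [[333.0, 135.0], [340.0, 144.0]]
```

Contact is about 3 N and the lid is moving, at about 1.5 rad now. I'll keep along the arc.

{"op": "send_rows", "data": {
  "series": [
    [0,-0.75,-0.2,0,0,0,0],
    [0,-0.75,-0.15,0,0,0,0],
    [0,-0.75,-0.15,0,0,0,0],
    [0,-0.75,-0.1,0,0,0,0],
    [0,-0.75,-0.1,0,0,0,0]
  ]
}}

```text
t: 19.62
position: [614.1, -0.3, 474.8]
ee_rot: [-2.556, -1.826, -0.0]
force: [2.6, -0.2, -0.5]
width: 0.0
grasp_force: 1.1
```

{"op": "send_rows", "data": {
  "series": [
    [0,-0.75,0,0,0,0,0],
    [0,-0.75,0,0,0,0,0],
    [0,-0.75,0,0,0,0,0],
    [0,-0.75,0.05,0,0,0,0],
    [0,-0.75,0.1,0,0,0,0]
  ]
}}

```text
t: 20.25
position: [578.7, 11.8, 473.3]
ee_rot: [2.556, 1.826, 0.0]
force: [1.7, -0.6, -0.7]
width: -0.002
grasp_force: 1.0
```

{"op": "send_rows", "data": {
  "series": [
    [0,-0.72,0.2,0,0,0,0],
    [0,-0.72,0.25,0,0,0,0],
    [0,-0.72,0.25,0,0,0,0],
    [0,-0.72,0.3,0,0,0,0],
    [0,-0.72,0.35,0,0,0,0]
  ]
}}

```text
t: 20.88
position: [544.6, 23.5, 459.6]
ee_rot: [-2.556, -1.826, -0.0]
force: [1.1, 0.2, 1.7]
width: -0.004
grasp_force: 1.0
```

```bash
python3 - <<'E'
from h import *
s=st();b=save('side','b4.png');im=b.mean(2)
for r in im[110:200:3,235:330]: print(''.join('#' if x<45 else '.' for x in r))
for a in(.7,.8,.9,1.0,1.1,1.2):
    P=[RZ@np.array([85-201*np.cos(a)+36*np.sin(a),y,117+201*np.sin(a)+36*np.cos(a)])+[p[0],p[1],0] for y in(50,-50)]
    print(a,proj('side',P).round().tolist())
E
```

```text
t 20.88 tcp [8.500e+00 2.000e-01 4.596e+02] tip [  8.5   0.3 286.6] z [-0.  0. -1.] F [0.9 0.5 1.7] -0.0
..................................#################################............................
..................................#################################............................
...............................#..################################.............................
............................####......########################......######.....................
............................######......####################.....#######.......................
..............................#######......###############.....#######.........................
.................................#######.....#####..######..########...........................
...................................########..#####..#############..............................
......................................#############.###########................................
.........................................##########.######.....................................
...................................
[... 1406 characters left out ...]
..............................................................................................
...............................................................................................
...............................................................................................
..............................................##############...................................
.....................##############....#####...#####...........................................
0.7 [[265.0, 152.0], [268.0, 163.0]]
0.8 [[271.0, 147.0], [274.0, 158.0]]
0.9 [[277.0, 143.0], [280.0, 153.0]]
1.0 [[283.0, 140.0], [287.0, 150.0]]
1.1 [[290.0, 137.0], [294.0, 147.0]]
1.2 [[297.0, 135.0], [302.0, 144.0]]
```

On the arc, at about 0.9 rad.

{"op": "send_rows", "data": {
  "series": [
    [0,-0.68,0.37,0,0,0,0],
    [0,-0.66,0.39,0,0,0,0],
    [0,-0.65,0.41,0,0,0,0],
    [0,-0.64,0.43,0,0,0,0],
    [0,-0.62,0.45,0,0,0,0]
  ]
}}

```text
t: 21.55
position: [513.8, 34.1, 438.9]
ee_rot: [-2.556, -1.826, 0.0]
force: [0.6, 0.7, 2.5]
width: -0.002
grasp_force: 1.0
```

{"op": "send_rows", "data": {
  "series": [
    [0,-0.58,0.5,0,0,0,0],
    [0,-0.56,0.52,0,0,0,0],
    [0,-0.54,0.54,0,0,0,0],
    [0,-0.52,0.56,0,0,0,0],
    [0,-0.5,0.58,0,0,0,0]
  ]
}}

```text
t: 22.18
position: [488.4, 42.7, 411.7]
ee_rot: [-2.556, -1.826, 0.001]
force: [-1.2, -0.1, 1.6]
width: -0.001
grasp_force: 0.9
```

{"op": "send_rows", "data": {
  "series": [
    [0,-0.48,0.62,0,0,0,0],
    [0,-0.46,0.63,0,0,0,0],
    [0,-0.44,0.65,0,0,0,0],
    [0,-0.42,0.66,0,0,0,0],
    [0,-0.4,0.68,0,0,0,0]
  ]
}}

```text
t: 22.8
position: [467.7, 49.8, 379.2]
ee_rot: [-2.556, -1.826, 0.0]
force: [-0.3, 0.4, 1.8]
width: 0.001
grasp_force: 0.7
```

```bash
python3 - <<'E'
from h import *
s=st();b=save('side','b5.png');im=b.mean(2)
for r in im[130:215:3,235:330]: print(''.join('#' if x<45 else '.' for x in r))
for a in(.1,.2,.3,.4,.5):
    P=[RZ@np.array([85-201*np.cos(a)+36*np.sin(a),y,117+201*np.sin(a)+36*np.cos(a)])+[p[0],p[1],0] for y in(50,-50)]
    print(a,proj('side',P).round().tolist())
E
```

```text
t 22.8 tcp [-72.7   0.  379.2] tip [-72.7   0.  206.2] z [-0. -0. -1.] F [-0.4  0.2  1.8] 0.0
......#############################............................................................
......#############################............................................................
......#############################............................................................
......##############################...........................................................
.....###############################...........................................................
.....################################..........................................................
..##.#############################.............................................................
####.....#######################.......#####...................................................
#####.#.....##################.....#######.....................................................
.########......######..#####.....#######.......................................................
....#######.....####...######..#######........
[... 1262 characters left out ...]
...................................
....................####.......................................................................
......................##.......................................................................
......................###......................................................................
................#.....###......................................................................
.......................###.....................................................................
0.1 [[244.0, 188.0], [245.0, 201.0]]
0.2 [[246.0, 181.0], [247.0, 194.0]]
0.3 [[249.0, 175.0], [250.0, 187.0]]
0.4 [[252.0, 169.0], [253.0, 180.0]]
0.5 [[256.0, 163.0], [257.0, 174.0]]
```

{"op": "send_rows", "data": {
  "series": [
    [0,-0.4,0.7,0,0,0,0],
    [0,-0.38,0.7,0,0,0,0],
    [0,-0.36,0.7,0,0,0,0],
    [0,-0.34,0.6,0,0,0,0],
    [0,-0.25,0.5,0,0,0,0]
  ]
}}

```text
t: 23.48
position: [451.3, 55.4, 347.3]
ee_rot: [-2.556, -1.826, 0.0]
force: [-0.1, -0.0, 0.2]
width: 0.001
grasp_force: 0.4
```

{"op": "send_rows", "data": {
  "series": [
    [0,-0.1,0.2,0,0,0,0],
    [0,-0.1,0.2,0,0,0,0],
    [0,-0.1,0.2,0,0,0,0],
    [0,-0.1,0.15,0,0,0,0],
    [0,-0.05,0.15,0,0,0,0]
  ]
}}

```text
t: 24.1
position: [448.2, 56.5, 340.3]
ee_rot: [2.554, 1.825, 0.003]
force: [0.1, -1.7, 6.5]
width: 0.003
grasp_force: 3.3
```

```bash
python3 - <<'E'
from h import *
s=st()
E
```

```text
t 24.1 tcp [-93.3  -0.  340.3] tip [-92.6  -0.  167.3] z [ 0.004  0.    -1.   ] F [ 0.7 -1.6  6.5] 0.0
```

{"op": "send_rows", "data": {
  "series": [
    [0,-0.05,0.12,0,0,0,0],
    [0,-0.05,0.12,0,0,0,0],
    [0,0,0.12,0,0,0,0],
    [0,0,0.12,0,0,0,0],
    [0,0,0.12,0,0,0,0]
  ]
}}

```text
t: 24.72
position: [447.0, 56.9, 334.2]
ee_rot: [2.555, 1.825, 0.002]
force: [-1.3, -0.5, 3.0]
width: -0.003
grasp_force: 1.8
```

{"op": "send_rows", "data": {
  "series": [
    [0,0,0.1,0,0,0,0],
    [0,0,0.1,0,0,0,0],
    [0,0,0.1,0,0,0,0],
    [0,0,0.1,0,0,0,0],
    [0,0,0,0,0,0,0]
  ]
}}

```text
t: 25.35
position: [446.5, 57.1, 329.7]
ee_rot: [2.556, 1.826, -0.0]
force: [-3.3, -1.1, 9.0]
width: -0.001
grasp_force: 4.3
```

{"op": "send_rows", "data": {
  "series": [
    [0,0,0.07,0,0,0,0],
    [0,0,0.07,0,0,0,0],
    [0,0,0.07,0,0,0,0],
    [0,0,0,0,0,0,0],
    [0,0,0,0,0,0,0]
  ]
}}

```text
t: 25.98
position: [446.3, 57.2, 328.1]
ee_rot: [-2.556, -1.826, 0.001]
force: [-5.0, -0.3, 12.3]
width: -0.001
grasp_force: 6.0
```

{"op": "send_rows", "data": {
  "series": [
    [0,0,0.06,0,0,0,0],
    [0,0,0.06,0,0,0,0],
    [0,0,0.06,0,0,0,0],
    [0,0,0,0,0,0,0],
    [0,0,0,0,0,0,0]
  ]
}}

```text
t: 26.6
position: [446.2, 57.3, 326.9]
ee_rot: [-2.555, -1.826, 0.002]
force: [-8.3, 0.1, 17.1]
width: 0.002
grasp_force: 8.4
```

{"op": "send_rows", "data": {
  "series": [
    [0,0,0.05,0,0,0,0],
    [0,0,0.05,0,0,0,0],
    [0,0,0.05,0,0,0,0],
    [0,0,0,0,0,0,0],
    [0,0,0,0,0,0,0]
  ]
}}

```text
t: 27.22
position: [446.2, 57.3, 325.9]
ee_rot: [-2.555, -1.826, 0.002]
force: [-10.1, -0.0, 19.9]
width: -0.0
grasp_force: 10.1
```

```bash
python3 - <<'E'
from h import *
s=st()
E
```

```text
t 27.23 tcp [-9.550e+01  1.000e-01  3.259e+02] tip [-95.8  -0.  152.9] z [-0.002 -0.    -1.   ] F [-9.5 -3.3 19.9] -0.0
```

{"op": "send_rows", "data": {
  "series": [
    [0,-0.1,0.05,0,0,0,0],
    [0,-0.1,0.05,0,0,0,0],
    [0,0,0.03,0,0,0,0],
    [0,0,0,0,0,0,0],
    [0,0,0,0,0,0,0]
  ]
}}

```text
t: 27.85
position: [445.3, 57.6, 325.5]
ee_rot: [2.554, 1.825, 0.002]
force: [-7.3, -1.6, 21.7]
width: -0.002
grasp_force: 10.5
```

{"op": "send_rows", "data": {
  "series": [
    [0,0,-0.2,0,0,0,0],
    [0,0,-0.2,0,0,0,0],
    [0,0,-0.1,0,0,0,0],
    [0,0,0,0,0,0,0],
    [0,0,0,0,0,0,0]
  ]
}}

```text
t: 28.48
position: [445.3, 57.5, 328.2]
ee_rot: [2.554, 1.825, 0.003]
force: [0.9, -1.4, 7.2]
width: 0.005
grasp_force: 3.6
```

{"op": "send_rows", "data": {
  "series": [
    [0,0,-0.1,0,0,0,0],
    [0,0,0,0,0,0,0],
    [0,0,0,0,0,0,0],
    [0,0,0,0,0,0,0],
    [0,0,0,0,0,0,0]
  ]
}}

```text
t: 29.1
position: [444.7, 57.8, 328.3]
ee_rot: [2.556, 1.826, 0.001]
force: [2.7, -0.3, 4.5]
width: -0.0
grasp_force: 2.1
```

{"op": "send_rows", "data": {
  "series": [
    [0,0,-0.1,0,0,0,0],
    [0,0,0,0,0,0,0],
    [0,0,0,0,0,0,0],
    [0,0,0,0,0,0,0],
    [0,0,0,0,0,0,0]
  ]
}}

```text
t: 29.72
position: [444.3, 57.8, 328.7]
ee_rot: [-2.556, -1.826, 0.001]
force: [-0.7, -1.0, 0.3]
width: 0.003
grasp_force: 0.0
```

Contact is lost at tip z ≈155.7 mm. An uncaught lid would have followed the tip up to about 159 mm, so the lid is caught. I'll retreat and check once more with the cameras.

{"op": "send_rows", "data": {
  "series": [
    [0,0,-0.5,0,0,0,0],
    [0,0,-2,0,0,0,0],
    [0,0,-4,0,0,0,0],
    [0,0,-4,0,0,0,0],
    [0,0,-2,0,0,0,0]
  ]
}}

```text
t: 30.35
position: [444.9, 57.8, 457.3]
ee_rot: [2.554, 1.825, 0.006]
force: [0.3, -0.2, -0.7]
width: 0.0
grasp_force: 0.0
```

```bash
python3 - <<'E'
from h import *
s=st();b=save('side','b6.png');im=b.mean(2).round().astype(int)
for r in im[180:212:1,236:262]: print(' '.join('%3d'%x for x in r))
for a in(0,.009,.03,.06):
    P=[RZ@np.array([85-r*np.cos(a)+h*np.sin(a),-50,117+r*np.sin(a)+h*np.cos(a)])+[p[0],p[1],0] for r,h in((201,36),(201,26))]
    print(a,proj('side',P).round(1).tolist())
E
```

```text
t 30.35 tcp [-9.680e+01  1.000e-01  4.573e+02] tip [-96.    0.3 284.3] z [ 0.005  0.001 -1.   ] F [ 0.3 -0.1 -0.7] 0.0
213 213 213 213 213 213 213 213 213 213 212 212 213 213 213 214 213 212 213 214 214 213 213 213 213 213
213 214 213 213 213 213 213 213 213 213 213 212 213 213 213 213 214 214 214 213 213 214 213 214 214 214
213 213 212 211 212 211 213 213 213 213 213 213 213 213 213 214 214 214 213 205 206 206 207 206 209 209
213 212 212 211 213 212 213 213 213 213 213 213 212 213 213 213 213 213 198 101 129 128 128 133 164 164
213 213 212 212 214 213 213 213 214 214 213 214 214 215 214 214 214 208 146 166 165 165 164 163 163 162
212 212 213 212 213 213 214 214 212 213 213 213 214 213 213 214 213 204 111 167 166 164 164 164 161 146
213 213 213 214 212 213 213 213 213 214 213 213 213 214 213 214 214 204  97 171 166 165 165 164 164 167
213 212 213 213 213 213 213 213 213 213 213 214 214 213 214 214 214 203  90 169 166 165 164 164 164 168
212 212 213 212 213 213 213 213 214 213 214 213 214 214 213 212 214 203  77 169 166 165 164 164 165 162
212 213 213 213 213 213 214 214 213 213 213 2
[... 1796 characters left out ...]
30  32  76 165 171 171 170 169
108 109 108 108 108 108 108 108 102  16  22  29  29  33  33  32  32  34  34  37  63 131 170 171 170 169
111 112 112 112 112 112 111 111 105  20  30  27  18  27  27  26  24  20  23  23  65 159 169 170 170 169
112 112 112 111 112 112 112 111 105  34  17  17  17  19  39  22  25  24  22  22  65 155 168 170 170 169
111 112 111 111 112 112 111 111 111 106  38  38  37  53 106  50  63  61  58  58  85 150 169 169 169 167
112 111 111 111 112 112 112 112 112 112 111 111 111 112 106  42  51  43  81  80  80 126 168 169 169 167
0 [[244.1, 207.6], [244.4, 211.0]]
0.009 [[244.2, 207.0], [244.4, 210.4]]
0.03 [[244.4, 205.5], [244.5, 208.9]]
0.06 [[244.7, 203.4], [244.8, 206.9]]
```

Quick light probe to confirm the lid has not risen.

{"op": "send_rows", "data": {
  "series": [
    [0,0,4,0,0,0,0],
    [0,0,4,0,0,0,0],
    [0,0,3,0,0,0,0],
    [0,0,1,0,0,0,0],
    [0,0,0,0,0,0,0]
  ]
}}

```text
t: 31.02
position: [444.4, 57.8, 333.8]
ee_rot: [-2.556, -1.826, 0.001]
force: [-0.2, -0.0, 1.0]
width: -0.002
grasp_force: 0.0
```

{"op": "send_rows", "data": {
  "series": [
    [0,0,0.2,0,0,0,0],
    [0,0,0.1,0,0,0,0],
    [0,0,0,0,0,0,0],
    [0,0,0,0,0,0,0],
    [0,0,0,0,0,0,0]
  ]
}}

```text
t: 31.65
position: [444.5, 57.8, 331.2]
ee_rot: [2.556, 1.826, 0.0]
force: [-0.4, 0.2, 1.0]
width: -0.002
grasp_force: 0.0
```

{"op": "send_rows", "data": {
  "series": [
    [0,0,0.2,0,0,0,0],
    [0,0,0.1,0,0,0,0],
    [0,0,0,0,0,0,0],
    [0,0,0,0,0,0,0],
    [0,0,0,0,0,0,0]
  ]
}}

```text
t: 32.28
position: [444.5, 57.8, 328.3]
ee_rot: [-2.556, -1.826, 0.0]
force: [-0.7, -0.9, 4.5]
width: 0.0
grasp_force: 2.1
```

At 158.2 mm there is no contact; it comes only at about 155.5 mm. The lid has stayed down, so it is caught. I'll retreat and hand in.

{"op": "send_rows", "data": {
  "series": [
    [0,0,-0.5,0,0,0,0],
    [0,0,-2,0,0,0,0],
    [0,0,-4,0,0,0,0],
    [0,0,-3,0,0,0,0],
    [0,0,0,0,0,0,0]
  ]
}}

```text
t: 32.9
position: [445.5, 57.7, 426.0]
ee_rot: [2.552, 1.824, 0.009]
force: [0.0, -0.1, -0.6]
width: -0.002
grasp_force: 0.0
```

```bash
python3 -c "
from h import *
st(); print(job_done())"
```

```text
t 32.9 tcp [-9.63e+01  2.00e-01  4.26e+02] tip [-95.1   0.6 253. ] z [ 0.007  0.002 -1.   ] F [ 0.1 -0.  -0.6] -0.0
the job is handed in; nothing more can be done
None
```

I hung the basket by both pins with both dishes in it, then pressed the lid shut with about 22 N; by contact probe, not direct sight, the catch holds it. The job is handed in at about 33 s, and no verdict was returned.

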